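Clip the red hold tag onto the tote's eye

ROBOT

A 6-joint arm with a two-finger parallel gripper is mounted at the origin on the work surface. World frame = base frame: x ahead of the robot, y to its left, z up, the work surface at z = 0. Lengths are in m, angles in rad, forces in N, time in s.
With the tool pointing down it reaches from about 0.35 to 0.775 m from the base axis. Payload 5.5 kg.
Tool frame: the origin (TCP) lies at the very end of the fingers, on their centre line; the grasp point (between the pads) lies behind it (env.hold_point_z is the z of the grasp point in the tool frame, in m); z points along the fingers, y is the line along which they close (so a half turn about z gives the same grasp; the last joint's range is limited). The gripper opens to 85 mm and grips with 20 to 120 N. Pads are 22 mm wide; open, the fingers measure 114 mm over their backs; the gripper's body (76 mm by 85 mm) begins 54 mm behind the grasp point. The pads swing forward as they close: fully open they stand 13 mm farther back than shut.
Start: joints at [1.106, 0.313, 0.046, 1.304, 0, 1.431], TCP at [0.184, 0.545, 0.231] pointing down, gripper open.
Joint ranges: [-2.76, 2.76], [-0.86, 1.69], [-1.03, 1.26], [-2.2, 2.34], [-1.47, 1.5], [-3.14, 3.14]. Speed limits (rad/s): [2.57, 2.57, 3.14, 3.14, 3.14, 3.14].

INTERFACE

Orientations are given as a unit quaternion [w, x, y, z].
In Python, from workcell import env gives the robot as it stands.
- The arm moves only by the tool arm_command, never from a script. Its argument "rows" is a list of rows, each an object with "delta_pos": the shift along the tool's x, y, z scaled (see below), a list of three; "rot": the turn, a rotation vector about the tool's x, y, z scaled (see below), a list of three; "fingers": the closure, from 0 (fully open) to 1 (shut). A call has 1 to 20 rows; each row shifts and turns the commanded pose from where the row before left it, along the tool's axes as they then stand; what a row does not reach is not made up. The controller multiplies each number of a shift by 0.02 m and each number of a turn by 360 degrees. A row lasts 1/10 s, in which the tool goes at most 50 mm and 8.59 degrees, less where a joint would pass 70% of its speed; a pose out of reach is approached as far as the arm can. A call with a number of a shift or a turn outside -1 to 1 is refused whole. A call with a gripper value outside its range is refused whole. The fingers move at their own pace and stop on an object; "squeeze" is the grip in N (left out, the last holds). Time passes only in rows, so rows that do not move let the fingers close. It gives the time, the measured TCP pose, the force and the opening at its end, in the units of the state.
- env.get_state(): the state, without advancing time (a new reading comes with each control period).
- env.read_camera(name): name is "scene" or "top" or "wrist"; returns (picture, depth): 420x560x3 uint8, blue, green, red; 420x560 float32, m along the optical axis (not along the pixel's ray), 0 where there is no reading.
- env.get_calibration(name): a dict with "mtx" (3x3 intrinsics, pixels), "R" (3x3) and "t" (3): a world point X has camera coordinates R X + t. Camera axes: x right, y down, z forward; pixel columns grow to the right and rows downward; lengths in m; the calibration is good to about 2 mm. A picture is of the moment at which its call begins: read the wrist's pose just before it. get_calibration takes no time and is no camera call; for the wrist camera it gives the pose at the moment of the call.
- env.hand_in(): hands the job in, once; it reports no verdict.
The state is a dict: "clock": time; "joint_pos": joint angles; "qvel": joint speeds; "tau": joint torques, N m; "tcp_pos": TCP position; "orientation": TCP orientation; "wrist_force": force on the tool from outside, world axes, zero at the start; "ft_torque": the same for the moment, N m; "finger_gap": finger opening in m.
Only numpy, scipy, OpenCV 4.12 (cv2) and the standard library are available. Lean on these libraries where they do the work, as an engineer would, in place of code of your own. Each camera call takes 0.05 s, during which the arm holds its last target. There are 200 camera calls.

TASK

This tote of returned fittings is on hold: take the red hold tag out of the rack and press its snap hook down over the steel eye on the tote's lid until the sprung gate snaps shut round the bar. Then give the tag an upward tug of about 10 N for half a second to prove that the gate holds, and let it hang from the eye. Be gentle, never pushing or pulling on the eye with more than 20 N, and leave everything else where it is.

Things in the scene. Friction and masses are not known exactly. Their poses are not given: they have to be found in the camera images.
- tag_red: The red hold tag, about 60 g: a snap hook of 8 mm steel rod below a red plastic grip. It stands upright in a slot of the rack, hook down, and is 98 mm high. Origin: centre of the underside of the hook; z up towards the grip, x across the hook's width, y through its thickness. The hook is a closed loop in the x-z plane, 52 mm wide and 52 mm high outside, 36 mm wide inside.
- grip (a point): Middle of the red tag's grip, 75 mm above the underside of the hook: a block 34 mm (x) by 12 mm (y), from z = 52 to 98 mm of the tag, 46 mm high. Take it from above by its 12 mm thickness.
- mouth (a point): Middle of the way in, in the underside of the red tag's hook at x = 2 mm, z = 5 mm of the tag. The fixed round nose reaches in from the +x side as far as x = 8 mm, the brass gate closes the rest. A bar 8 mm thick must come up through here with its centre between x = -8 and 4 mm; farther to +x it lands on the nose.
- roof (a point): Top of the inside of the red tag's hook, at x = 0, z = 43.5 mm of the tag: the peak of a shallow arch in which the eye's bar settles when the tag hangs, the bar's centre then at z = 39 mm of the tag.
- gate (a joint): Brass gate of the red tag's hook, a 6 mm pin hinged at the tag's x = -19, z = 5 mm, free end at x = 10 mm. 0 = shut, up to 1.3 rad = swung up into the hook. A spring shuts it. Pressing a bar past it takes 4 to 9 N; the bar is free when its centre is 32 mm above the hook's underside. It cannot swing out: when tugged, the bar lies on the shut gate, its centre at z = 12 mm.
- tote: Blue lidded tote, fixed, 180 mm (x) by 220 mm (y), lid top 100 mm above the table. Origin: centre of its underside. A steel eye stands in the middle of the lid: a staple with a level bar along the tote's y, whose legs are clamped in two upright sleeves (15 mm thick, tops 126 mm above the table), so that its height can be set.
- eye (a point): Centre of the eye's level bar when the eye is set at mid-height, 158 mm above the table. Each time the eye is clamped somewhere from 7 mm lower to 7 mm higher than this point, which does not show the setting: find the bar's true height by touch or by sight. It does not budge in use. The bar is 8 mm thick and free for 36 mm between its legs.
- rack: Fixed wooden tag rack, 90 mm (x) by 260 mm (y), 34 mm high, origin at the centre of its underside; three slots 26 mm deep in a row along its y, 85 mm apart, each holding one tag whose axes lie along the rack's, x pointing away from the robot to within 25 degrees. The slots are 57 mm by 12.5 mm, so a tag comes straight up out of one.
- tag_blue: The blue tag in the rack, like the red one in size; to be left there.
- tag_yellow: The yellow tag in the rack, like the red one in size; to be left there.
- coupling: Grey pipe coupling, 60 mm diameter, 50 mm high; bystander, origin at its underside.
- tape: Roll of orange tape, 96 mm diameter, 45 mm high; bystander, origin at its underside.
- carton: Small cardboard carton, 90 by 120 by 70 mm; bystander, origin at its underside.
- spray: White bottle, 56 mm diameter, 170 mm high; bystander, origin at its underside.
- driver: Screwdriver lying on the table; bystander.
There are look-alikes about, which are no part of the job. Leave any turquoise look-alike of the tag_red alone.

How it is judged:
On the way, in this order (a step that is already met when the one before it is completed fails the run):
1. the tote's eye presses the gate open (value of joint gate above 0.4 rad and contact force between tag_red and tote above 1 N).
2. the bar is inside the hook and the gate has snapped shut below it (x of eye in the frame of tag_red between -0.018 and 0.018 m and y of eye in the frame of tag_red between -0.022 and 0.022 m and z of eye in the frame of tag_red between 0.02 and 0.049 m and angle between the y axis of tag_red and the y axis of tote, either way round below 0.7 rad and value of joint gate below 0.15 rad), for 0.1 s.
3. the tag is tugged upwards with at least 5 N, the bar lying on the shut gate (x of eye in the frame of tag_red between -0.018 and 0.018 m and y of eye in the frame of tag_red between -0.022 and 0.022 m and z of eye in the frame of tag_red between 0.003 and 0.022 m and angle between the y axis of tag_red and the y axis of tote, either way round below 0.7 rad and value of joint gate below 0.15 rad and contact force between tag_red and tote above 5 N), for 0.3 s.
At the end, for the whole second after the job is handed in: The red tag hangs from the eye: the eye's mid-height point is 28 to 49 mm above the hook's underside (the bar is in the hook's upper part) and within 18 mm of its middle, hook within 40 degrees of square to the bar, gate shut (under 0.15 rad), tag at rest (under 30 mm/s and 1 rad/s) (x of eye in the frame of tag_red between -0.018 and 0.018 m and y of eye in the frame of tag_red between -0.022 and 0.022 m and z of eye in the frame of tag_red between 0.028 and 0.049 m and angle between the y axis of tag_red and the y axis of tote, either way round below 0.7 rad and value of joint gate below 0.15 rad and linear speed of tag_red below 0.03 m/s and angular speed of tag_red below 1 rad/s); the robot touches nothing.
It fails at once if the tag pushes or pulls on the tote or its eye with more than 20 N (contact force between tag_red and tote above 20 N).
It fails at once if the blue or the yellow tag is moved by more than 20 mm (distance of any of tag_blue, tag_yellow from where it was at the start of the episode above 0.02 m).
It fails at once if another loose thing is moved by more than 20 mm (distance of any of coupling, tape, carton, spray, driver from where it was at the start of the episode above 0.02 m).
It also fails if it takes over 58 s, if anything falls off the work surface, if the arm or the gripper's body presses on something with over 40 N, if the wrist force passes 120 N, or if a joint passes its speed limit or range.

## Working session

There is one attempt and no reset: what is moved stays moved. The work goes in short steps, Python scripts to look and compute and a tool call to move; the robot and the scene stay as the last step left them, time stands still between calls to the robot, and variables do not carry over. Pictures are saved under pics/ and viewed, on a budget of 10 in all, crops included, one or two more only if the job needs it, and the job is handed in when it is done.

Besides the shell and the picture viewer there is one more tool, called in YAML: its name, and indented under it one key for each argument. arm_command: Moves the arm, as the interface text tells. Shifts and turns lie within -1 to 1; 1 stands for 0.02 m of shift or 360 degrees of turn. Its arguments: {"type":"object","properties":{"rows":{"type":"array","items":{"type":"object","properties":{"delta_pos":{"type":"array","items":{"type":"number","minimum":-1,"maximum":1}},"rot":{"type":"array","items":{"type":"number","minimum":-1,"maximum":1}},"fingers":{"type":"number"}}}},"squeeze":{"type":"number"}},"required":["rows"]}

```bash
mkdir -p pics; ls
python3 - <<'E'
from workcell import env
import cv2,numpy as np
print(env.get_state(), env.hold_point_z)
for n in("scene","top"):
    p,d=env.read_camera(n); cv2.imwrite(f"pics/{n}0.png",p); np.save(f"{n}0.npy",d)
    c=env.get_calibration(n); print(n,c)
a=cv2.imread("pics/scene0.png");b=cv2.imread("pics/top0.png")
E
```

```text
pics
{'clock': 0.0, 'joint_pos': array([1.10639809e+00, 3.14029392e-01, 4.49882917e-02, 1.30363003e+00,
       5.14799345e-06, 1.43123354e+00]), 'qvel': array([ 0.00024136, -0.00078784, -0.00040489,  0.0001538 , -0.00064558,
       -0.00129266]), 'tau': array([ 3.14440713e-04, -4.80625463e+01,  2.98534083e+01,  1.94411643e-02,
       -1.82938516e-04, -2.89613538e-06]), 'tcp_pos': array([0.18326533, 0.54446465, 0.23039621]), 'orientation': array([-2.81252069e-04,  1.61704516e-01,  9.86838776e-01, -8.94219184e-04]), 'wrist_force': array([-0.12180059, -0.483033  , -0.4572492 ]), 'ft_torque': array([ 0.02328281, -0.01205595, -0.04891826]), 'finger_gap': 0.08524735262526166} -0.0187
scene {'mtx': array([[424.15826025,   0.        , 271.78288849],
       [  0.        , 424.15826025, 212.53711613],
       [  0.        ,   0.        ,   1.        ]]), 'R': array([[ 0.72548065,  0.68799746,  0.01836635],
       [ 0.48890626, -0.49639322, -0.71733147],
       [-0.4844053 ,  0.52938952, -0.69648994]]), 't': array([-0.41231577, -0.21516838,  1.45433193])}
top {'mtx': array([[488.22953977,   0.        , 278.00879347],
       [  0.        , 488.22953977, 210.2087759 ],
       [  0.        ,   0.        ,   1.        ]]), 'R': array([[-2.87087086e-02, -9.99580580e-01, -3.80443408e-03],
       [-9.94043254e-01,  2.89495761e-02, -1.05071074e-01],
       [ 1.05137142e-01,  7.65317188e-04, -9.94457438e-01]]), 't': array([-0.00510411,  0.59578488,  1.36964436])}
```

View pics/scene0.png

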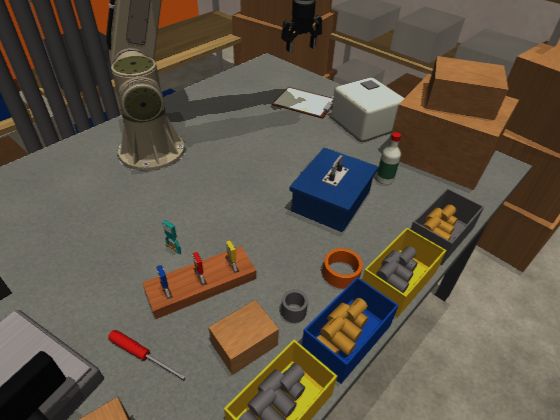

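View pics/top0.png

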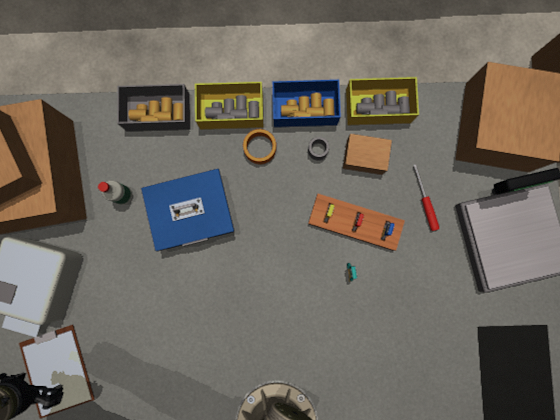

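The tags in the rack are blue at scene (163,278), red at (198,265) and yellow at (232,252). A turquoise look-alike stands alone at (172,235). The red tag also shows at top (359,220). It is the only red tag and sits in a rack slot, so it fits the description. Next I'll measure it and confirm with one crop.

```bash
cat > h.py <<'E'
import numpy as np,cv2
def cloud(d,c):
    v,u=np.mgrid[:d.shape[0],:d.shape[1]]
    K=c["mtx"]; P=np.stack([(u-K[0,2])/K[0,0]*d,(v-K[1,2])/K[1,1]*d,d],-1)
    return (P-c["t"])@c["R"]   # R^T (p-t)
E
python3 - <<'E'
from workcell import env
from h import *
C={}
for n in("scene","top"):
    p=cv2.imread(f"pics/{n}0.png");d=np.load(f"{n}0.npy");X=cloud(d,env.get_calibration(n));hsv=cv2.cvtColor(p,cv2.COLOR_BGR2HSV)
    H,S,V=hsv[...,0],hsv[...,1],hsv[...,2]; z=X[...,2]
    C[n]=(X,H,S,V)
    red=((H<5)|(H>174))&(S>150)&(V>80)
    box={"scene":(240,300,185,215),"top":(205,240,345,375)}[n]
    m=np.zeros_like(red);m[box[0]:box[1],box[2]:box[3]]=1
    m&=red; q=X[m]; print(n,"red",m.sum(),np.median(q,0),q.min(0),q.max(0))
    t=q[q[:,2]>q[:,2].max()-.008]; print(" top part",t.mean(0),len(t))
    # rack
    box={"scene":(245,320,140,262),"top":(190,255,300,410)}[n]
    m=np.zeros_like(red);m[box[0]:box[1],box[2]:box[3]]=1
    m&=(abs(z-.034)<.008)&(S>80); q=X[m][:,:2].astype(np.float32); print(" rack",cv2.minAreaRect(q),len(q))
    box={"scene":(145,230,285,380),"top":(165,255,135,240)}[n]
    m=np.zeros_like(red);m[box[0]:box[1],box[2]:box[3]]=1
    b=m&(abs(z-.1)<.008); q=X[b][:,:2].astype(np.float32); print(" tote",cv2.minAreaRect(q),len(q))
    e=m&(z>.135); q=X[e]; print(" eye",len(q),q.mean(0),q.min(0),q.max(0), np.linalg.eigh(np.cov(q[:,:2].T)))
    e=m&(z>.115)&(z<.132); q=X[e]; print(" sleeves",len(q),q.mean(0),cv2.minAreaRect(q[:,:2].astype(np.float32)))
p=cv2.imread("pics/scene0.png")
a=cv2.resize(p[215:315,135:265],None,fx=4,fy=4,interpolation=2)
b=cv2.resize(p[145:225,285:375],None,fx=3,fy=5/1.0,interpolation=2) 
b=cv2.resize(p[145:225,285:375],(270,400),interpolation=2)
cv2.imwrite("pics/crop1.png",np.hstack([a,b]))
E
```

```text
scene red 105 [ 0.56914554 -0.24665358  0.10204815] [ 0.48084661 -0.25389861 -0.00331454] [ 0.57497328 -0.18795617  0.10753477]
 top part [ 0.55902619 -0.24424573  0.10469739] 57
 rack ((0.5194092392921448, -0.23095670342445374), (0.26050636172294617, 0.1734330803155899), 70.79179382324219) 2958
 tote ((0.5973032712936401, 0.22502601146697998), (0.18545733392238617, 0.22489303350448608), 12.683773040771484) 3047
 eye 98 [ 0.76686291 -0.04444561  0.38499524] [ 0.5908488  -0.59304401  0.13510878] [1.10881037 0.25631641 0.86615324] EighResult(eigenvalues=array([3.63478771e-05, 2.04952571e-01]), eigenvectors=array([[-0.84887563, -0.52859263],
       [-0.52859263,  0.84887563]]))
 sleeves 64 [0.59918862 0.22354986 0.12241246] ((0.5969648957252502, 0.2255057841539383), (0.02122654765844345, 0.06811551749706268), 12.449655532836914)
top red 48 [ 0.55579808 -0.24326747  0.1059251 ] [ 0.54085675 -0.25225159  0.09653525] [ 0.57070462 -0.23532275  0.11054614]
 top part [ 0.55642652 -0.24363025  0.10635075] 42
 rack ((0.5562871694564819, -0.24572895467281342), (0.25954610109329224, 0.09113088250160217), 70.8547592163086) 2458
 tote ((0.5962528586387634, 0.22534611821174622), (0.18470525741577148, 0.22112013399600983), 12.801107406616211) 5126
 eye 97 [0.55472936 0.15236836 0.52303046] [ 0.44808892 -0.0233979   0.14240615] [0.60624112 0.25361969 1.42463336] EighResult(eigenvalues=array([0.00010539, 0.01744634]), eigenvectors=array([[-0.8581376 ,  0.51341978],
       [ 0.51341978,  0.8581376 ]]))
 sleeves 50 [0.59441289 0.21959639 0.12326119] ((0.5911025404930115, 0.2222064584493637), (0.020530061796307564, 0.06520271301269531), 19.96040916442871)
```

View pics/crop1.png

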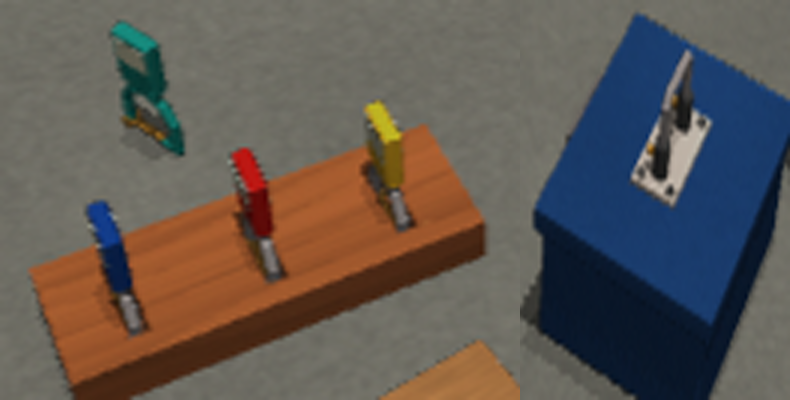

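The crop confirms it: the red tag is in the middle slot (crop 255,195), between blue and yellow. The turquoise look-alike stands apart on the table at (140,90). The eye stands on the tote's lid. The estimates are:
- **Red tag:** (0.556, -0.2455), yaw about -19°.
- **Tote and eye:** (0.597, 0.225), yaw about 12.7°.

I'm moving above the rack first.

arm_command:
  rows:
    - {"delta_pos":[-0.5,-0.5,0],"rot":[0,0,0],"fingers":0}
    - {"delta_pos":[-0.95,-0.98,0],"rot":[0,0,0],"fingers":0}
    - {"delta_pos":[-0.95,-0.98,0],"rot":[0,0,0],"fingers":0}
    - {"delta_pos":[-0.95,-0.98,0],"rot":[0,0,0],"fingers":0}
    - {"delta_pos":[-0.95,-0.98,0],"rot":[0,0,0],"fingers":0}
    - {"delta_pos":[-0.95,-0.98,0],"rot":[0,0,0],"fingers":0}
    - {"delta_pos":[-0.95,-0.98,0],"rot":[0,0,0],"fingers":0}
    - {"delta_pos":[-0.95,-0.98,0],"rot":[0,0,0],"fingers":0}
    - {"delta_pos":[-0.95,-0.98,0],"rot":[0,0,0],"fingers":0}
    - {"delta_pos":[-0.95,-0.98,0],"rot":[0,0,0],"fingers":0}
    - {"delta_pos":[-0.95,-0.98,0],"rot":[0,0,0],"fingers":0}
    - {"delta_pos":[-0.95,-0.98,0],"rot":[0,0,0],"fingers":0}
    - {"delta_pos":[-0.95,-0.98,0],"rot":[0,0,0],"fingers":0}
    - {"delta_pos":[-0.95,-0.98,0],"rot":[0,0,0],"fingers":0}
    - {"delta_pos":[-0.95,-0.98,0],"rot":[0,0,0],"fingers":0}
    - {"delta_pos":[-0.95,-0.98,0],"rot":[0,0,0],"fingers":0}
    - {"delta_pos":[-0.95,-0.98,0],"rot":[0,0,0],"fingers":0}
    - {"delta_pos":[-0.95,-0.98,0],"rot":[0,0,0],"fingers":0}
    - {"delta_pos":[-0.95,-0.98,0],"rot":[0,0,0],"fingers":0}
    - {"delta_pos":[-0.95,-0.98,0],"rot":[0,0,0],"fingers":0}

```text
clock: 2.1
tcp_pos: [0.4126, 0.0625, 0.2312]
orientation: [-0.0, 0.162, 0.987, -0.0]
wrist_force: [0.4, -0.6, 0.2]
finger_gap: 0.0854
```

arm_command:
  rows:
    - {"delta_pos":[-0.95,-0.98,0],"rot":[0,0,0],"fingers":0}
    - {"delta_pos":[-0.95,-0.98,0],"rot":[0,0,0],"fingers":0}
    - {"delta_pos":[-0.95,-0.98,0],"rot":[0,0,0],"fingers":0}
    - {"delta_pos":[-0.95,-0.98,0],"rot":[0,0,0],"fingers":0}
    - {"delta_pos":[-0.95,-0.98,0],"rot":[0,0,0],"fingers":0}
    - {"delta_pos":[-0.95,-0.98,0],"rot":[0,0,0],"fingers":0}
    - {"delta_pos":[-0.95,-0.98,0],"rot":[0,0,0],"fingers":0}
    - {"delta_pos":[-0.95,-0.98,0],"rot":[0,0,0],"fingers":0}
    - {"delta_pos":[-0.95,-0.98,0],"rot":[0,0,0],"fingers":0}
    - {"delta_pos":[-0.95,-0.98,0],"rot":[0,0,0],"fingers":0}
    - {"delta_pos":[-0.95,-0.98,0],"rot":[0,0,0],"fingers":0}
    - {"delta_pos":[-0.8,-0.9,0],"rot":[0,0,0],"fingers":0}
    - {"delta_pos":[0,0,0],"rot":[0,0,0],"fingers":0}
    - {"delta_pos":[0,0,0],"rot":[0,0,0],"fingers":0}

```text
clock: 3.5
tcp_pos: [0.5508, -0.2295, 0.2307]
orientation: [-0.001, 0.162, 0.987, 0.0]
wrist_force: [-0.2, -0.4, 1.2]
finger_gap: 0.0854
```

```bash
cat >> h.py <<'E'
from scipy.spatial.transform import Rotation as Ro
def tool(env):
    s=env.get_state(); q=s["orientation"]; return s,Ro.from_quat([q[1],q[2],q[3],q[0]]).as_matrix()
def rel(env,target,yheading=None):
    s,R=tool(env); u=R.T@(np.array(target)-s["tcp_pos"])/.02
    h=np.degrees(np.arctan2(R[1,1],R[0,1])); print("t",s["clock"],"tcp",s["tcp_pos"].round(4),"tilt z",R[:,2].round(4),"yhead",h.round(2),"units",u.round(2),"F",s["wrist_force"].round(2),"gap",round(s["finger_gap"],4))
E
python3 - <<'E'
from workcell import env
from h import *
rel(env,[.5563,-.2455,.064])
c=env.get_calibration("wrist");p,d=env.read_camera("wrist"); cv2.imwrite("pics/w1.png",p)
X=cloud(d,c);hsv=cv2.cvtColor(p,cv2.COLOR_BGR2HSV);H,S,V=hsv[...,0],hsv[...,1],hsv[...,2]
m=((H<5)|(H>174))&(S>150)&(V>60)&(X[...,2]>.098)&(X[...,2]<.114); q=X[m];v,u=np.where(m)
print(m.sum(),q.mean(0),cv2.minAreaRect(q[:,:2].astype(np.float32)),u.mean(),v.mean())
E
```

```text
t 3.5 tcp [ 0.5508 -0.2295  0.2307] tilt z [-1.4e-03  9.0e-04 -1.0e+00] yhead 71.31 units [-0.53 -0.67  8.33] F [-0.17 -0.44  1.2 ] gap 0.0854
466 [ 0.55490564 -0.24353659  0.1053336 ] ((0.5561296343803406, -0.2437761425971985), (0.010252140462398529, 0.032864224165678024), 70.3705062866211) 263.7145922746781 215.23175965665237
```

View pics/w1.png

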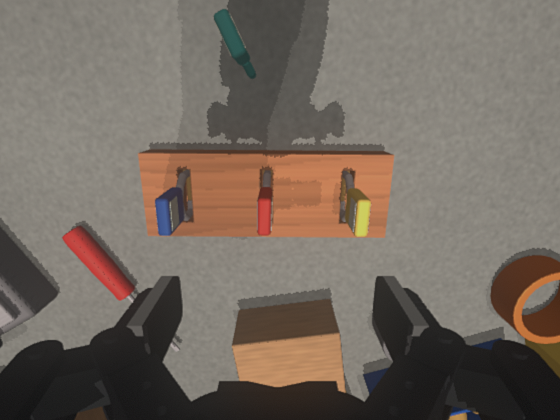

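The red tag is at (264,213) in the wrist view, seen between blue and yellow. The fingers straddle it with room on both sides. I'm descending and closing.

arm_command:
  rows:
    - {"delta_pos":[-0.24,-0.3,0.3],"rot":[0,0,0.0016],"fingers":0}
    - {"delta_pos":[-0.24,-0.31,0.9],"rot":[0,0,0],"fingers":0}
    - {"delta_pos":[0,0,1],"rot":[0,0,0],"fingers":0}
    - {"delta_pos":[0,0,1],"rot":[0,0,0],"fingers":0}
    - {"delta_pos":[0,0,1],"rot":[0,0,0],"fingers":0}
    - {"delta_pos":[0,0,1],"rot":[0,0,0],"fingers":0}
    - {"delta_pos":[0,0,1],"rot":[0,0,0],"fingers":0}
    - {"delta_pos":[0,0,0.9],"rot":[0,0,0],"fingers":0}
    - {"delta_pos":[0,0,0.7],"rot":[0,0,0],"fingers":0}
    - {"delta_pos":[0,0,0.5],"rot":[0,0,0],"fingers":0}
    - {"delta_pos":[0,0,0],"rot":[0,0,0],"fingers":0}
    - {"delta_pos":[0,0,0],"rot":[0,0,0],"fingers":0}

```text
clock: 4.75
tcp_pos: [0.557, -0.2435, 0.0656]
orientation: [0.0, 0.167, 0.986, 0.0]
wrist_force: [-0.9, 0.8, 0.2]
finger_gap: 0.0855
```

```bash
python3 -c "
from workcell import env
from h import *
rel(env,[.5557,-.2440,.064])"
```

```text
t 4.75 tcp [ 0.557  -0.2435  0.0656] tilt z [ 2.e-04 -0.e+00 -1.e+00] yhead 70.83 units [ 0.05 -0.04  0.08] F [-0.86  0.81  0.16] gap 0.0855
```

arm_command:
  rows:
    - {"fingers":1,"delta_pos":[0,0,0],"rot":[0,0,0]}
    - {"fingers":1,"delta_pos":[0,0,0],"rot":[0,0,0]}
    - {"fingers":1,"delta_pos":[0,0,0],"rot":[0,0,0]}
    - {"fingers":1,"delta_pos":[0,0,0],"rot":[0,0,0]}
    - {"fingers":1,"delta_pos":[0,0,0],"rot":[0,0,0]}
    - {"fingers":1,"delta_pos":[0,0,0],"rot":[0,0,0]}
    - {"fingers":1,"delta_pos":[0,0,0],"rot":[0,0,0]}
    - {"fingers":1,"delta_pos":[0,0,0],"rot":[0,0,0]}
    - {"fingers":1,"delta_pos":[0,0,0],"rot":[0,0,0]}
    - {"fingers":1,"delta_pos":[0,0,0],"rot":[0,0,0]}
  squeeze: 60

```text
clock: 5.75
tcp_pos: [0.557, -0.2436, 0.0655]
orientation: [0.0, 0.167, 0.986, 0.0]
wrist_force: [0.8, 1.9, 2.2]
finger_gap: 0.0116
```

arm_command:
  rows:
    - {"fingers":1,"delta_pos":[0,0,-0.2],"rot":[0,0,0]}
    - {"fingers":1,"delta_pos":[0,0,-0.4],"rot":[0,0,0]}
    - {"fingers":1,"delta_pos":[0,0,-0.6],"rot":[0,0,0]}
    - {"fingers":1,"delta_pos":[0,0,-0.8],"rot":[0,0,0]}
    - {"fingers":1,"delta_pos":[0,0,-1],"rot":[0,0,0]}
    - {"fingers":1,"delta_pos":[0,0,-1],"rot":[0,0,0]}
    - {"fingers":1,"delta_pos":[0,0,-1],"rot":[0,0,0]}
    - {"fingers":1,"delta_pos":[0,0,-1],"rot":[0,0,0]}
    - {"fingers":1,"delta_pos":[0,0,-1],"rot":[0,0,-0.0111]}
    - {"fingers":1,"delta_pos":[0,0,-1],"rot":[0,0,-0.0111]}
    - {"fingers":1,"delta_pos":[0,0,-1],"rot":[0,0,-0.0111]}
    - {"fingers":1,"delta_pos":[0,0,-1],"rot":[0,0,-0.0111]}
    - {"fingers":1,"delta_pos":[0,0,-1],"rot":[0,0,-0.0111]}
    - {"fingers":1,"delta_pos":[0,0,0],"rot":[0,0,-0.0111]}
    - {"fingers":1,"delta_pos":[0,0,0],"rot":[0,0,-0.0111]}
    - {"fingers":1,"delta_pos":[0,0,0],"rot":[0,0,-0.0111]}
    - {"fingers":1,"delta_pos":[0,0,0],"rot":[0,0,0]}

```text
clock: 7.45
tcp_pos: [0.5569, -0.2437, 0.2863]
orientation: [0.0, -0.111, 0.994, -0.0]
wrist_force: [-0.3, -0.1, -0.2]
finger_gap: 0.0113
```

arm_command:
  rows:
    - {"fingers":1,"delta_pos":[-0.15,0.5,0],"rot":[0,0,0]}
    - {"fingers":1,"delta_pos":[-0.3,0.95,0],"rot":[0,0,0]}
    - {"fingers":1,"delta_pos":[-0.3,0.95,0],"rot":[0,0,0]}
    - {"fingers":1,"delta_pos":[-0.3,0.95,0],"rot":[0,0,0]}
    - {"fingers":1,"delta_pos":[-0.3,0.95,0],"rot":[0,0,0]}
    - {"fingers":1,"delta_pos":[-0.3,0.95,0],"rot":[0,0,0]}
    - {"fingers":1,"delta_pos":[-0.3,0.95,0],"rot":[0,0,0]}
    - {"fingers":1,"delta_pos":[-0.3,0.95,0],"rot":[0,0,0]}
    - {"fingers":1,"delta_pos":[-0.3,0.95,0],"rot":[0,0,0]}
    - {"fingers":1,"delta_pos":[-0.3,0.95,0],"rot":[0,0,0]}
    - {"fingers":1,"delta_pos":[-0.3,0.95,0],"rot":[0,0,0]}
    - {"fingers":1,"delta_pos":[-0.3,0.95,0],"rot":[0,0,0]}
    - {"fingers":1,"delta_pos":[-0.3,0.95,0],"rot":[0,0,0]}
    - {"fingers":1,"delta_pos":[-0.3,0.95,0],"rot":[0,0,0]}
    - {"fingers":1,"delta_pos":[-0.3,0.95,0],"rot":[0,0,0]}
    - {"fingers":1,"delta_pos":[-0.3,0.95,0],"rot":[0,0,0]}
    - {"fingers":1,"delta_pos":[-0.3,0.95,0],"rot":[0,0,0]}
    - {"fingers":1,"delta_pos":[-0.3,0.95,0],"rot":[0,0,0]}
    - {"fingers":1,"delta_pos":[-0.3,0.95,0],"rot":[0,0,0]}
    - {"fingers":1,"delta_pos":[-0.3,0.95,0],"rot":[0,0,0]}

```text
clock: 9.45
tcp_pos: [0.5884, 0.1455, 0.2856]
orientation: [0.0, -0.111, 0.994, 0.0]
wrist_force: [0.8, -0.5, -1.6]
finger_gap: 0.0113
```

arm_command:
  rows:
    - {"fingers":1,"delta_pos":[-0.3,0.95,0],"rot":[0,0,0]}
    - {"fingers":1,"delta_pos":[-0.3,0.95,0],"rot":[0,0,0]}
    - {"fingers":1,"delta_pos":[-0.3,0.95,0],"rot":[0,0,0]}
    - {"fingers":1,"delta_pos":[-0.3,0.8,0],"rot":[0,0,0]}
    - {"fingers":1,"delta_pos":[-0.15,0.3,0],"rot":[0,0,0]}
    - {"fingers":1,"delta_pos":[0,0,0],"rot":[0,0,0]}
    - {"fingers":1,"delta_pos":[0,0,0],"rot":[0,0,0]}
    - {"fingers":1,"delta_pos":[0,0,0],"rot":[0,0,0]}

```text
clock: 10.25
tcp_pos: [0.5978, 0.2262, 0.2853]
orientation: [-0.0, -0.111, 0.994, -0.0]
wrist_force: [0.0, 0.3, -0.3]
finger_gap: 0.0114
```

Run:
```python
from workcell import env
from h import *
rel(env,[.599,.2255,.285])
for n in("wrist","scene","top"):
    c=env.get_calibration(n);p,d=env.read_camera(n); cv2.imwrite(f"pics/{n}2.png",p);np.save(f"{n}2.npy",d);np.savez(f"{n}2c.npz",**c)
    if n=="wrist":
        X=cloud(d,c);z=X[...,2];r=np.hypot(X[...,0]-.597,X[...,1]-.225)<.05
        for lo,hi in((.11,.13),(.13,.145),(.145,.15),(.15,.155),(.155,.16),(.16,.165),(.165,.17),(.17,.175),(.2,.3)):
            m=r&(z>lo)&(z<hi)
            if m.sum()>4: v,u=np.where(m); print(lo,hi,m.sum(),X[m].mean(0).round(4),cv2.minAreaRect(X[m][:,:2].astype(np.float32)),u.mean(),v.mean())
a=cv2.imread("pics/wrist2.png")
b=cv2.imread("pics/scene2.png")[100:230,270:390]
cv2.imwrite("pics/comb2.png",np.hstack([cv2.resize(a,(480,360)),cv2.resize(b,(320,360),interpolation=2)]))
```

```text
t 10.25 tcp [0.5978 0.2262 0.2853] tilt z [-1.e-04 -2.e-04 -1.e+00] yhead 102.72 units [-0.05 -0.05  0.02] F [ 0.04  0.33 -0.3 ] gap 0.0114
0.11 0.13 411 [0.594  0.2257 0.1223] ((0.5942921042442322, 0.22565634548664093), (0.018108027055859566, 0.06593430787324905), 12.851810455322266) 278.0997566909976 190.83211678832117
0.13 0.145 78 [0.5963 0.2262 0.1378] ((0.5973836183547974, 0.2261340469121933), (0.004468032158911228, 0.05879401043057442), 13.10252571105957) 278.11538461538464 197.48717948717947
0.145 0.15 19 [0.5961 0.2249 0.1476] ((0.5961698889732361, 0.22646473348140717), (0.0022449446842074394, 0.058652613312006), 12.24537181854248) 276.7368421052632 199.89473684210526
0.15 0.155 78 [0.598  0.2264 0.153 ] ((0.5987793207168579, 0.22661001980304718), (0.006966956425458193, 0.058959707617759705), 12.64443588256836) 277.8974358974359 203.93589743589743
0.155 0.16 374 [0.5986 0.2266 0.1581] ((0.5990004539489746, 0.2270645797252655), (0.008221717551350594, 0.05208338052034378), 12.753565788269043) 277.98930481283423 206.30748663101605
0.16 0.165 42 [0.5983 0.2288 0.1604] ((0.5986568331718445, 0.22616641223430634), (0.004343846812844276, 0.0411088652908802), 11.497679710388184) 280.64285714285717 207.33333333333334
0.2 0.3 1693 [0.5819 0.2225 0.2787] ((0.5813677906990051, 0.22235161066055298), (0.020571047440171242, 0.038640253245830536), 12.894747734069824) 277.5203780271707 245.58712344949794
```

View pics/comb2.png

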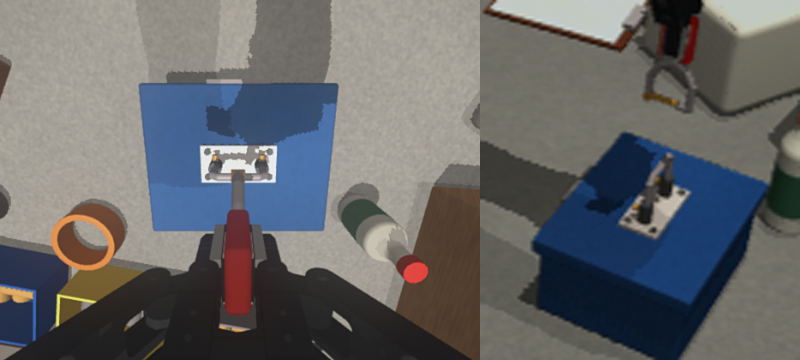

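The wrist view shows the eye's bar level at (238,178 in the composite) and the tag straight above it; in the scene crop the tag hangs clear of the lid. The bar's top reads about 0.160 m, so its centre is about 0.155–0.156 m, at (0.599, 0.2266). I'll check the tag's x-offset in the hand from this same picture.

Run:
```python
from workcell import env
from h import *
s,R=tool(env); t=s["tcp_pos"]; ax=np.radians(12.72); ex=np.array([np.cos(ax),np.sin(ax),0]);ey=np.array([-ex[1],ex[0],0])
p=cv2.imread("pics/wrist2.png");d=np.load("wrist2.npy");c=dict(np.load("wrist2c.npz"));X=cloud(d,c)-t
hsv=cv2.cvtColor(p,cv2.COLOR_BGR2HSV);H,S,V=hsv[...,0],hsv[...,1],hsv[...,2]
x,y,z=X@ex,X@ey,X[...,2]
for n,m in(("red",((H<5)|(H>174))&(S>150)&(abs(y)<.02)&(abs(z)<.06)),("hook",(abs(y)<.012)&(z>-.062)&(z<-.008)&(abs(x)<.05))):
    for lo in np.arange(-.065,.05,.008):
        k=m&(z>lo)&(z<=lo+.008)
        if k.sum()>5: print(n,lo.round(3),k.sum(),"x",np.percentile(x[k],[2,50,98]).round(4),"y",np.percentile(y[k],[2,50,98]).round(4))
rel(env,[.6019,.2273,.235])
```

```text
red 0.031 556 x [-0.0178 -0.01    0.0129] y [-0.006  -0.0007  0.0056]
red 0.039 1867 x [-0.0163 -0.002   0.0137] y [-0.005  -0.0003  0.0047]
hook -0.057 73 x [-0.027  -0.0261 -0.0189] y [-0.0048 -0.0011  0.0043]
hook -0.049 65 x [-0.0265 -0.0254 -0.0212] y [-0.0047  0.0001  0.0043]
hook -0.041 57 x [-0.0264 -0.0257 -0.0237] y [-0.0039  0.      0.0035]
hook -0.033 118 x [-0.0265 -0.0247 -0.0219] y [-0.0037  0.      0.0033]
hook -0.025 217 x [-0.0239 -0.0206 -0.0166] y [-0.0041  0.      0.0037]
hook -0.017 193 x [-0.019  -0.0158 -0.0131] y [-0.004   0.      0.0036]
t 10.4 tcp [0.5979 0.2263 0.2854] tilt z [ 1.e-04 -0.e+00 -1.e+00] yhead 102.72 units [-0.21  0.01  2.52] F [-0.3   0.23 -0.86] gap 0.0111
```

arm_command:
  rows:
    - {"fingers":1,"delta_pos":[-0.19,0,0.2],"rot":[0,0,0]}
    - {"fingers":1,"delta_pos":[0,0,0.5],"rot":[0,0,0]}
    - {"fingers":1,"delta_pos":[0,0,0.7],"rot":[0,0,0]}
    - {"fingers":1,"delta_pos":[0,0,0.7],"rot":[0,0,0]}
    - {"fingers":1,"delta_pos":[0,0,0.5],"rot":[0,0,0]}
    - {"fingers":1,"delta_pos":[0,0,0.3],"rot":[0,0,0]}
    - {"fingers":1,"delta_pos":[0,0,0.1],"rot":[0,0,0]}
    - {"fingers":1,"delta_pos":[0,0,0],"rot":[0,0,0]}
    - {"fingers":1,"delta_pos":[0,0,0],"rot":[0,0,0]}
    - {"fingers":1,"delta_pos":[0,0,0],"rot":[0,0,0]}
  squeeze: 60

```text
clock: 11.4
tcp_pos: [0.6019, 0.228, 0.226]
orientation: [0.001, -0.111, 0.994, 0.0]
wrist_force: [-0.3, -0.9, -0.2]
finger_gap: 0.0116
```

arm_command:
  rows:
    - {"fingers":1,"delta_pos":[0,0,0.05],"rot":[0,0,0]}
    - {"fingers":1,"delta_pos":[0,0,0.05],"rot":[0,0,0]}
    - {"fingers":1,"delta_pos":[0,0,0.05],"rot":[0,0,0]}
    - {"fingers":1,"delta_pos":[0,0,0.05],"rot":[0,0,0]}
    - {"fingers":1,"delta_pos":[0,0,0.05],"rot":[0,0,0]}
    - {"fingers":1,"delta_pos":[0,0,0.05],"rot":[0,0,0]}
    - {"fingers":1,"delta_pos":[0,0,0.05],"rot":[0,0,0]}
    - {"fingers":1,"delta_pos":[0,0,0.05],"rot":[0,0,0]}

```text
clock: 12.2
tcp_pos: [0.6015, 0.2279, 0.2172]
orientation: [0.0, -0.111, 0.994, 0.0]
wrist_force: [0.2, -0.6, 0.7]
finger_gap: 0.0112
```

arm_command:
  rows:
    - {"fingers":1,"delta_pos":[0,0,0.05],"rot":[0,0,0]}
    - {"fingers":1,"delta_pos":[0,0,0.05],"rot":[0,0,0]}
    - {"fingers":1,"delta_pos":[0,0,0.05],"rot":[0,0,0]}
    - {"fingers":1,"delta_pos":[0,0,0],"rot":[0,0,0]}

```text
clock: 12.6
tcp_pos: [0.6016, 0.2279, 0.2149]
orientation: [0.0, -0.111, 0.994, 0.0]
wrist_force: [-0.4, -0.5, 4.0]
finger_gap: 0.0111
```

arm_command:
  rows:
    - {"fingers":1,"delta_pos":[0,0,0.05],"rot":[0,0,0]}
    - {"fingers":1,"delta_pos":[0,0,0.05],"rot":[0,0,0]}
    - {"fingers":1,"delta_pos":[0,0,0.05],"rot":[0,0,0]}
    - {"fingers":1,"delta_pos":[0,0,0],"rot":[0,0,0]}

```text
clock: 13.0
tcp_pos: [0.6014, 0.2279, 0.2113]
orientation: [0.0, -0.111, 0.994, 0.0]
wrist_force: [-2.1, -0.6, 4.2]
finger_gap: 0.0113
```

arm_command:
  rows:
    - {"fingers":1,"delta_pos":[0,0,0.05],"rot":[0,0,0]}
    - {"fingers":1,"delta_pos":[0,0,0.05],"rot":[0,0,0]}
    - {"fingers":1,"delta_pos":[0,0,0],"rot":[0,0,0]}

```text
clock: 13.3
tcp_pos: [0.6016, 0.2279, 0.2093]
orientation: [0.0, -0.111, 0.994, 0.0]
wrist_force: [-1.3, -0.0, 4.9]
finger_gap: 0.0113
```

Contact came at a TCP height of about 0.2155 m, and the gate is yielding at 4–5 N. From that, the bar should come free near a TCP of 0.1815 m and meet the roof near 0.174 m. I'm continuing down.

arm_command:
  rows:
    - {"fingers":1,"delta_pos":[0,0,0.06],"rot":[0,0,0]}
    - {"fingers":1,"delta_pos":[0,0,0.08],"rot":[0,0,0]}
    - {"fingers":1,"delta_pos":[0,0,0.08],"rot":[0,0,0]}
    - {"fingers":1,"delta_pos":[0,0,0.08],"rot":[0,0,0]}
    - {"fingers":1,"delta_pos":[0,0,0.08],"rot":[0,0,0]}
    - {"fingers":1,"delta_pos":[0,0,0.06],"rot":[0,0,0]}
    - {"fingers":1,"delta_pos":[0,0,0],"rot":[0,0,0]}

```text
clock: 14.0
tcp_pos: [0.6017, 0.2279, 0.2009]
orientation: [0.0, -0.111, 0.994, 0.0]
wrist_force: [-1.7, 0.1, 5.3]
finger_gap: 0.0116
```

arm_command:
  rows:
    - {"fingers":1,"delta_pos":[0,0,0.06],"rot":[0,0,0]}
    - {"fingers":1,"delta_pos":[0,0,0.08],"rot":[0,0,0]}
    - {"fingers":1,"delta_pos":[0,0,0.08],"rot":[0,0,0]}
    - {"fingers":1,"delta_pos":[0,0,0.08],"rot":[0,0,0]}
    - {"fingers":1,"delta_pos":[0,0,0.08],"rot":[0,0,0]}
    - {"fingers":1,"delta_pos":[0,0,0.06],"rot":[0,0,0]}
    - {"fingers":1,"delta_pos":[0,0,0],"rot":[0,0,0]}

```text
clock: 14.7
tcp_pos: [0.6008, 0.2278, 0.1913]
orientation: [-0.001, -0.111, 0.994, -0.0]
wrist_force: [-2.6, -0.7, 3.5]
finger_gap: 0.0117
```

arm_command:
  rows:
    - {"fingers":1,"delta_pos":[0,0,0.06],"rot":[0,0,0]}
    - {"fingers":1,"delta_pos":[0,0,0.07],"rot":[0,0,0]}
    - {"fingers":1,"delta_pos":[0,0,0.07],"rot":[0,0,0]}
    - {"fingers":1,"delta_pos":[0,0,0.07],"rot":[0,0,0]}
    - {"fingers":1,"delta_pos":[0,0,0.05],"rot":[0,0,0]}
    - {"fingers":1,"delta_pos":[0,0,0],"rot":[0,0,0]}

```text
clock: 15.3
tcp_pos: [0.6002, 0.2276, 0.184]
orientation: [-0.002, -0.111, 0.994, -0.0]
wrist_force: [-5.2, -1.5, -0.9]
finger_gap: 0.0109
```

arm_command:
  rows:
    - {"fingers":1,"delta_pos":[0,0,0.05],"rot":[0,0,0]}
    - {"fingers":1,"delta_pos":[0,0,0.05],"rot":[0,0,0]}
    - {"fingers":1,"delta_pos":[0,0,0.05],"rot":[0,0,0]}
    - {"fingers":1,"delta_pos":[0,0,0.03],"rot":[0,0,0]}
    - {"fingers":1,"delta_pos":[0,0,0],"rot":[0,0,0]}
    - {"fingers":1,"delta_pos":[0,0,0],"rot":[0,0,0]}

```text
clock: 15.9
tcp_pos: [0.6021, 0.228, 0.1819]
orientation: [0.001, -0.111, 0.994, 0.0]
wrist_force: [-0.5, -0.4, -1.0]
finger_gap: 0.0112
```

Run:
```python
from workcell import env
from h import *
p,d=env.read_camera("scene");a=cv2.resize(p[125:215,290:380],(560,560),interpolation=2)
cv2.imwrite("pics/s3.png",a)
rel(env,[.6019,.2278,.179])
```

```text
t 15.95 tcp [0.602  0.228  0.1819] tilt z [ 1.e-03  3.e-04 -1.e+00] yhead 102.78 units [ 0.01 -0.01  0.15] F [-0.66  0.85 -1.01] gap 0.0112
```

View pics/s3.png

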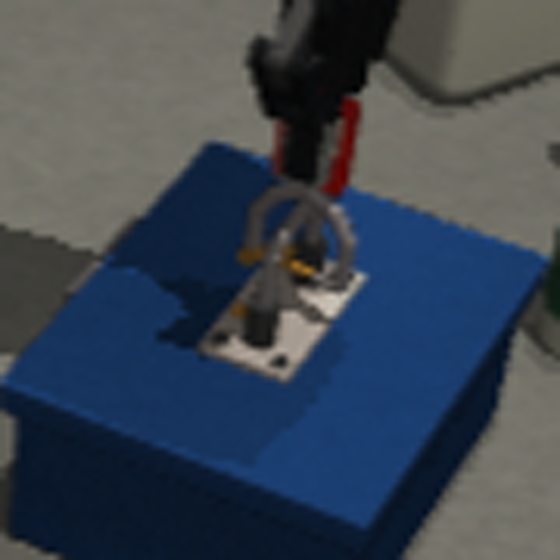

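The view shows the bar passing through the hook's loop, with the brass gate lying straight across below it (about 250–305, 260), so it looks shut. The side load has also dropped away. I'm going 3 mm lower and holding, then raising for the tug.

arm_command:
  rows:
    - {"fingers":1,"delta_pos":[0,0,0.05],"rot":[0,0,0]}
    - {"fingers":1,"delta_pos":[0,0,0.05],"rot":[0,0,0]}
    - {"fingers":1,"delta_pos":[0,0,0.05],"rot":[0,0,0]}
    - {"fingers":1,"delta_pos":[0,0,0],"rot":[0,0,0]}
    - {"fingers":1,"delta_pos":[0,0,0],"rot":[0,0,0]}
    - {"fingers":1,"delta_pos":[0,0,0],"rot":[0,0,0]}

```text
clock: 16.55
tcp_pos: [0.6015, 0.2279, 0.1787]
orientation: [0.0, -0.111, 0.994, 0.0]
wrist_force: [0.1, -0.3, -1.7]
finger_gap: 0.0112
```

arm_command:
  rows:
    - {"fingers":1,"delta_pos":[0,0,-0.05],"rot":[0,0,0]}
    - {"fingers":1,"delta_pos":[0,0,-0.1],"rot":[0,0,0]}
    - {"fingers":1,"delta_pos":[0,0,-0.1],"rot":[0,0,0]}
    - {"fingers":1,"delta_pos":[0,0,-0.1],"rot":[0,0,0]}
    - {"fingers":1,"delta_pos":[0,0,-0.1],"rot":[0,0,0]}
    - {"fingers":1,"delta_pos":[0,0,-0.1],"rot":[0,0,0]}
    - {"fingers":1,"delta_pos":[0,0,-0.1],"rot":[0,0,0]}
    - {"fingers":1,"delta_pos":[0,0,-0.1],"rot":[0,0,0]}
    - {"fingers":1,"delta_pos":[0,0,-0.05],"rot":[0,0,0]}
    - {"fingers":1,"delta_pos":[0,0,0],"rot":[0,0,0]}

```text
clock: 17.55
tcp_pos: [0.6016, 0.2279, 0.1949]
orientation: [0.0, -0.111, 0.994, 0.0]
wrist_force: [-0.1, -0.3, -1.2]
finger_gap: 0.0115
```

arm_command:
  rows:
    - {"fingers":1,"delta_pos":[0,0,-0.05],"rot":[0,0,0]}
    - {"fingers":1,"delta_pos":[0,0,-0.05],"rot":[0,0,0]}
    - {"fingers":1,"delta_pos":[0,0,-0.05],"rot":[0,0,0]}
    - {"fingers":1,"delta_pos":[0,0,-0.05],"rot":[0,0,0]}
    - {"fingers":1,"delta_pos":[0,0,-0.03],"rot":[0,0,0]}
    - {"fingers":1,"delta_pos":[0,0,0],"rot":[0,0,0]}

```text
clock: 18.15
tcp_pos: [0.6015, 0.2279, 0.1994]
orientation: [0.0, -0.111, 0.994, 0.0]
wrist_force: [-0.4, 0.9, -0.3]
finger_gap: 0.0108
```

arm_command:
  rows:
    - {"fingers":1,"delta_pos":[0,0,-0.03],"rot":[0,0,0]}
    - {"fingers":1,"delta_pos":[0,0,-0.03],"rot":[0,0,0]}
    - {"fingers":1,"delta_pos":[0,0,0],"rot":[0,0,0]}

```text
clock: 18.45
tcp_pos: [0.6015, 0.2279, 0.2006]
orientation: [0.0, -0.111, 0.994, 0.0]
wrist_force: [-0.5, 0.5, -0.9]
finger_gap: 0.0114
```

arm_command:
  rows:
    - {"fingers":1,"delta_pos":[0,0,-0.03],"rot":[0,0,0]}
    - {"fingers":1,"delta_pos":[0,0,-0.03],"rot":[0,0,0]}
    - {"fingers":1,"delta_pos":[0,0,0],"rot":[0,0,0]}

```text
clock: 18.75
tcp_pos: [0.6015, 0.2279, 0.2017]
orientation: [-0.0, -0.111, 0.994, 0.0]
wrist_force: [-0.6, 0.4, -1.0]
finger_gap: 0.011
```

arm_command:
  rows:
    - {"fingers":1,"delta_pos":[0,0,-0.02],"rot":[0,0,0]}
    - {"fingers":1,"delta_pos":[0,0,0],"rot":[0,0,0]}

```text
clock: 18.95
tcp_pos: [0.6014, 0.2279, 0.2019]
orientation: [-0.0, -0.111, 0.994, 0.0]
wrist_force: [0.2, -0.0, -1.7]
finger_gap: 0.0112
```

arm_command:
  rows:
    - {"fingers":1,"delta_pos":[0,0,-0.025],"rot":[0,0,0]}
    - {"fingers":1,"delta_pos":[0,0,0],"rot":[0,0,0]}

```text
clock: 19.15
tcp_pos: [0.6013, 0.2278, 0.2021]
orientation: [-0.0, -0.111, 0.994, 0.0]
wrist_force: [0.3, 0.2, -4.0]
finger_gap: 0.0115
```

arm_command:
  rows:
    - {"fingers":1,"delta_pos":[0,0,-0.025],"rot":[0,0,0]}
    - {"fingers":1,"delta_pos":[0,0,0],"rot":[0,0,0]}

```text
clock: 19.35
tcp_pos: [0.6013, 0.2278, 0.2023]
orientation: [-0.001, -0.111, 0.994, -0.0]
wrist_force: [0.6, 0.5, -7.2]
finger_gap: 0.0114
```

arm_command:
  rows:
    - {"fingers":1,"delta_pos":[0,0,-0.03],"rot":[0,0,0]}
    - {"fingers":1,"delta_pos":[0,0,0],"rot":[0,0,0]}
    - {"fingers":1,"delta_pos":[0,0,0],"rot":[0,0,0]}

```text
clock: 19.65
tcp_pos: [0.6012, 0.2278, 0.2026]
orientation: [-0.001, -0.111, 0.994, -0.0]
wrist_force: [2.4, 0.8, -13.9]
finger_gap: 0.0114
```

arm_command:
  rows:
    - {"fingers":1,"delta_pos":[0,0,0],"rot":[0,0,0]}
    - {"fingers":1,"delta_pos":[0,0,0],"rot":[0,0,0]}
    - {"fingers":1,"delta_pos":[0,0,0],"rot":[0,0,0]}
    - {"fingers":1,"delta_pos":[0,0,0],"rot":[0,0,0]}

```text
clock: 20.05
tcp_pos: [0.6011, 0.2278, 0.2029]
orientation: [-0.001, -0.111, 0.994, -0.0]
wrist_force: [2.5, 1.1, -18.6]
finger_gap: 0.0108
```

The force crept up while I held, so I'm easing off at once.

arm_command:
  rows:
    - {"fingers":1,"delta_pos":[0,0,0.08],"rot":[0,0,0]}
    - {"fingers":1,"delta_pos":[0,0,0],"rot":[0,0,0]}

```text
clock: 20.25
tcp_pos: [0.6013, 0.2278, 0.2026]
orientation: [0.0, -0.111, 0.994, 0.0]
wrist_force: [1.2, 0.3, -12.9]
finger_gap: 0.0111
```

The tug has been over 5 N for about a second. I'm lowering the tag so the bar goes up into the roof.

arm_command:
  rows:
    - {"fingers":1,"delta_pos":[0,0,0.08],"rot":[0,0,0]}
    - {"fingers":1,"delta_pos":[0,0,0.1],"rot":[0,0,0]}
    - {"fingers":1,"delta_pos":[0,0,0.15],"rot":[0,0,0]}
    - {"fingers":1,"delta_pos":[0,0,0.2],"rot":[0,0,0]}
    - {"fingers":1,"delta_pos":[0,0,0.2],"rot":[0,0,0]}
    - {"fingers":1,"delta_pos":[0,0,0.2],"rot":[0,0,0]}
    - {"fingers":1,"delta_pos":[0,0,0.15],"rot":[0,0,0]}
    - {"fingers":1,"delta_pos":[0,0,0.08],"rot":[0,0,0]}
    - {"fingers":1,"delta_pos":[0,0,0],"rot":[0,0,0]}
    - {"fingers":1,"delta_pos":[0,0,0],"rot":[0,0,0]}
    - {"fingers":1,"delta_pos":[0,0,0],"rot":[0,0,0]}

```text
clock: 21.35
tcp_pos: [0.6016, 0.2279, 0.1791]
orientation: [0.0, -0.111, 0.994, 0.0]
wrist_force: [-0.0, -0.2, -1.0]
finger_gap: 0.0114
```

arm_command:
  rows:
    - {"fingers":1,"delta_pos":[0.06,0,0.03],"rot":[0,0,0]}
    - {"fingers":1,"delta_pos":[0.06,0,0.03],"rot":[0,0,0]}
    - {"fingers":1,"delta_pos":[0,0,0.03],"rot":[0,0,0]}
    - {"fingers":1,"delta_pos":[0,0,0.03],"rot":[0,0,0]}
    - {"fingers":1,"delta_pos":[0,0,0.03],"rot":[0,0,0]}
    - {"fingers":1,"delta_pos":[0,0,0],"rot":[0,0,0]}
    - {"fingers":1,"delta_pos":[0,0,0],"rot":[0,0,0]}

```text
clock: 22.05
tcp_pos: [0.5992, 0.2273, 0.1759]
orientation: [0.0, -0.111, 0.994, 0.0]
wrist_force: [1.3, -0.5, -1.7]
finger_gap: 0.011
```

arm_command:
  rows:
    - {"fingers":1,"delta_pos":[0,0,0.025],"rot":[0,0,0]}
    - {"fingers":1,"delta_pos":[0,0,0.025],"rot":[0,0,0]}
    - {"fingers":1,"delta_pos":[0,0,0],"rot":[0,0,0]}

```text
clock: 22.35
tcp_pos: [0.5991, 0.2273, 0.1748]
orientation: [-0.0, -0.111, 0.994, 0.0]
wrist_force: [1.2, 0.6, -0.5]
finger_gap: 0.0113
```

arm_command:
  rows:
    - {"fingers":0.84,"delta_pos":[0,0,0],"rot":[0,0,0]}
    - {"fingers":0.82,"delta_pos":[0,0,0],"rot":[0,0,0]}
    - {"fingers":0.8,"delta_pos":[0,0,0],"rot":[0,0,0]}
    - {"fingers":0.78,"delta_pos":[0,0,0],"rot":[0,0,0]}
    - {"fingers":0.75,"delta_pos":[0,0,0],"rot":[0,0,0]}
    - {"fingers":0.7,"delta_pos":[0,0,0],"rot":[0,0,0]}
    - {"fingers":0.6,"delta_pos":[0,0,0],"rot":[0,0,0]}
    - {"fingers":0.5,"delta_pos":[0,0,0],"rot":[0,0,0]}
    - {"fingers":0.4,"delta_pos":[0,0,0],"rot":[0,0,0]}
    - {"fingers":0.4,"delta_pos":[0,0,0],"rot":[0,0,0]}
    - {"fingers":0.4,"delta_pos":[0,0,0],"rot":[0,0,0]}
    - {"fingers":0.4,"delta_pos":[0,0,0],"rot":[0,0,0]}

```text
clock: 23.55
tcp_pos: [0.5991, 0.2273, 0.1749]
orientation: [0.0, -0.111, 0.994, 0.0]
wrist_force: [0.5, -0.2, 0.3]
finger_gap: 0.0516
```

Run:
```python
from workcell import env
from h import *
p,d=env.read_camera("scene");a=cv2.resize(p[125:215,290:380],(400,400),interpolation=2)
w,_=env.read_camera("wrist")
cv2.imwrite("pics/s4.png",np.hstack([a,cv2.resize(w[90:390,130:430],(400,400))]))
rel(env,[.599,.2273,.175])
```

```text
t 23.65 tcp [0.5991 0.2274 0.1749] tilt z [-0.e+00  1.e-04 -1.e+00] yhead 102.78 units [ 0.01 -0.   -0.01] F [-0.73 -0.78 -0.66] gap 0.0512
```

View pics/s4.png

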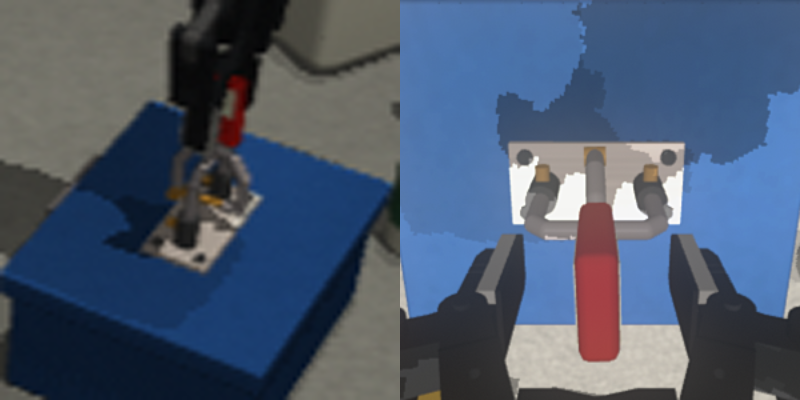

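The tag is free between the open fingers, upright, with its hook on the bar at (595,225). I'm retreating straight up.

arm_command:
  rows:
    - {"fingers":0.3,"delta_pos":[0,0,-0.2],"rot":[0,0,0]}
    - {"fingers":0.3,"delta_pos":[0,0,-0.4],"rot":[0,0,0]}
    - {"fingers":0.3,"delta_pos":[0,0,-0.8],"rot":[0,0,0]}
    - {"fingers":0.3,"delta_pos":[0,0,-1],"rot":[0,0,0]}
    - {"fingers":0.3,"delta_pos":[0,0,-1],"rot":[0,0,0]}
    - {"fingers":0.3,"delta_pos":[0,0,-1],"rot":[0,0,0]}
    - {"fingers":0.3,"delta_pos":[0,0,-1],"rot":[0,0,0]}
    - {"fingers":0.3,"delta_pos":[0,0,-1],"rot":[0,0,0]}
    - {"fingers":0.3,"delta_pos":[0,0,-0.6],"rot":[0,0,0]}
    - {"fingers":0.3,"delta_pos":[0,0,0],"rot":[0,0,0]}
    - {"fingers":0.3,"delta_pos":[0,0,0],"rot":[0,0,0]}
    - {"fingers":0.3,"delta_pos":[0,0,0],"rot":[0,0,0]}
    - {"fingers":0.3,"delta_pos":[0,0,0],"rot":[0,0,0]}
    - {"fingers":0.3,"delta_pos":[0,0,0],"rot":[0,0,0]}

```text
clock: 25.05
tcp_pos: [0.5988, 0.2273, 0.3141]
orientation: [-0.001, -0.111, 0.994, -0.0]
wrist_force: [0.3, -0.0, 0.0]
finger_gap: 0.0596
```

Run:
```python
from workcell import env
from h import *
for i in range(2):
    c=env.get_calibration("wrist");w,d=env.read_camera("wrist");X=cloud(d,c)
    H,S,V=cv2.split(cv2.cvtColor(w,cv2.COLOR_BGR2HSV)); m=((H<5)|(H>174))&(S>150)&(np.hypot(X[...,0]-.6,X[...,1]-.227)<.06)&(X[...,2]>.12)
    q=X[m]; t=q[q[:,2]>q[:,2].max()-.01]; print(m.sum(),t.mean(0),q.max(0))
    p,_=env.read_camera("scene")
a=cv2.resize(p[125:215,290:380],(400,400),interpolation=2)
cv2.imwrite("pics/s5.png",np.hstack([a,cv2.resize(w[60:360,130:430],(400,400))]))
rel(env,[.599,.2273,.175])
```

```text
432 [0.59780765 0.22681813 0.21432458] [0.6114059  0.23443176 0.21642983]
434 [0.59779162 0.2268086  0.21431138] [0.61141844 0.23446616 0.21648056]
t 25.25 tcp [0.5991 0.2273 0.3147] tilt z [-4.e-04  0.e+00 -1.e+00] yhead 102.78 units [ 0.   -0.    6.98] F [ 0.   -0.21  0.58] gap 0.0598
```

View pics/s5.png

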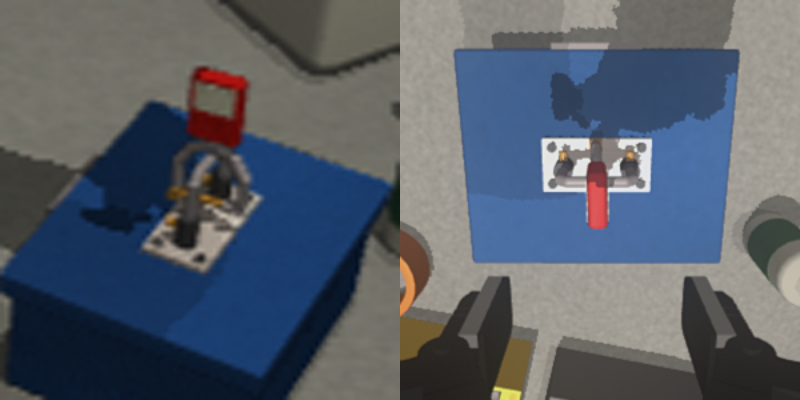

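The tag hangs upright and still on the bar, with its gate shut. Its top is at 0.214–0.215 m, so the bar sits 39 mm above the hook's underside, and the gripper is clear. I'm handing in.

```bash
python3 -c "
from workcell import env
print(env.hand_in(), env.get_state()['clock'])"
```

```text
the job is handed in; nothing more can be done
the job is handed in; nothing more can be done
```

The red tag now hangs from the tote's eye with its gate shut, and I handed the job in at about 25 s of the 58 s allowed. No verdict was reported.

- **Snap-on:** I took the tag from the rack's middle slot and pressed it over the eye's bar. The gate gave way at about 4–5 N and snapped shut. The bar's centre is about 155 mm above the table, 3 mm below mid-height.
- **Tug:** it was meant to be about 10 N, but the force crept up while I held still. It stayed above 5 N for about a second, and the highest wrist reading was 18.6 N, about 1 N of it the tag's weight and sensor offset. That was under the 20 N limit but closer than planned, and the wrist was only read between moves, so a brief higher peak can't be ruled out. I eased off at once.
- **Last checks:** two successive pictures showed the tag upright and still, with its top at about 0.2145 m, which puts the bar in the roof of the hook. The gate looked shut in the picture; I had no direct reading of its angle. The gripper was open and about 140 mm above where it let go.
- **Not checked:** I took no final picture of the rack or the loose things. The arm never worked near them except when lifting the red tag straight out of its slot.

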